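# Nest the strainer basket and tip the kinematic balls into it

### The arm

A 6-joint arm with a two-finger parallel gripper is mounted at the origin on a cart in front of the work surface, level with it; the furniture and walls round the work are solid. World frame = base frame: x ahead of the robot, y to its left, z up, the work surface at z = 0. Lengths are in m, angles in rad, forces in N, time in s.
With the tool pointing down it reaches from about 0.35 to 0.975 m from the base axis. Payload 4.9 kg.
Tool frame: the origin (TCP) lies at the very end of the fingers, on their centre line; the grasp point (between the pads) lies 19 mm behind it; z points along the fingers, y is the line along which they close (so a half turn about z gives the same grasp; the last joint's range is limited). The gripper opens to 85 mm and grips with 20 to 120 N. Pads are 22 mm wide; open, the fingers measure 114 mm over their backs; the gripper's body (76 mm by 85 mm) begins 54 mm behind the grasp point. The pads swing forward as they close: fully open they stand 13 mm farther back than shut.
Start: joints at [-1.306, 0.053, 1.613, -0, 1.476, -0.119], TCP at [0.234, -0.58, 0.231] pointing down, gripper open.
Joint ranges: [-3.01, 3.01], [-1.01, 2.22], [0.06, 2.58], [-1.02, 4.17], [0.09, 2.62], [-3.14, 3.14]. Speed limits (rad/s): [2.57, 2.57, 3.14, 3.14, 3.14, 3.14].

### API

Orientations are given as a unit quaternion [w, x, y, z].
In Python, from plant import manip, vision, order gives the robot as it stands.
- The arm moves only by the tool play_rows, never from a script. Its argument "steps" is a list that holds one entry, the list of rows, each a list of 6 numbers: the shift along the tool's x, y, z in mm, then the turn, a rotation vector about the tool's x, y, z in degrees. A call has 1 to 12 rows; each row is the pose to reach, as a shift and turn from the pose commanded when the call began, along the tool's axes at that moment; what a row does not reach only later rows make up. A row lasts 1/12 s, in which the tool goes at most 41.7 mm and 7.16 degrees, less where a joint would pass 70% of its speed; a pose out of reach is approached as far as the arm can. A call with a gripper value outside its range is refused whole. "claw" is the gripper's target within -1 to 1 (fully open at 1, half-way at 0, shut at -1), set as the call begins (left out, the last holds). The fingers move at their own pace and stop on an object; the grip force is fixed at half the most. Time passes only in rows, so rows that repeat a pose let the fingers close. It gives the time, the measured TCP pose, the force, the opening and the grip force at its end, in the units of the state.
- manip.state(): the state, without advancing time (a new reading comes with each control period).
- vision.grab_frame(name): name is "scene" or "side" or "wrist"; returns (picture, depth): 384x512x3 uint8, blue, green, red; 384x512 float32, m along the optical axis (not along the pixel's ray), 0 where there is no reading.
- vision.camera_info(name): a dict with "K" (3x3 intrinsics, pixels), "k1" (the pictures are not rectified: a ray, as slopes to the right and down, at radius r is drawn at 1 + k1 r^2 times it, then the intrinsics apply), "eye" and "orientation" of the camera in the world; the wrist camera has in their place "T_tool_cam" (4x4, takes a point from camera to tool coordinates, whose origin is the TCP and whose axes are the flange's). Camera axes: x right, y down, z forward; pixel columns grow to the right and rows downward; lengths in m; the calibration is good to about 2 mm. A picture is of the moment at which its call begins: read the wrist's pose just before it. camera_info takes no time and is no camera call.
- order.job_done(): hands the job in; it is judged then, once.
The state is a dict: "time": time; "joint_pos": joint angles; "joint_vel": joint speeds; "joint_efforts": joint torques, N m; "tool_pos": TCP position; "tool_rot": TCP orientation; "contact_force": force on the tool from outside, world axes, zero at the start; "ft_torque": the same for the moment, N m; "gripper_width": opening from 0.0 (shut) to 1.0 (fully open); "grasp_force": force on a finger pad.
Only numpy, scipy, OpenCV 4.12 (cv2) and the standard library are available. Lean on these libraries where they do the work, as an engineer would, in place of code of your own. Each camera call takes 0.05 s, during which the arm holds its last target. There are 200 camera calls.

### The job

Ready the three steel mount balls for rinsing: first nest the slotted strainer basket in the solid catch cup of the same outline, so that it sits level on the cup's rim, and let go of it. Then draw the open tube with the balls out of the slanting rack, mouth still up until it is clear, carry it over the basket and tip it there until all three balls lie in the basket, with none spilt. Finish still holding the tube up in the air, its mouth below level and close above the basket, touching neither basket, cup nor rack; leave the stoppered tube in its place and the sample box, the wafer box and the tweezers where they lie.

Things in the scene. Friction and masses are not known exactly. Their poses are not given: they have to be found in the camera images.
- cup_center (a point): Solid-walled white plastic catch cup, loose, 62 mm tall, open at the top. Point on its axis half-way up (31 mm above its underside); z is its axis. Below 30 mm height a slightly tapered body, outer diameter 47 to 53 mm; from there to the rim a straight collar, 64 mm outer and 58 mm inner diameter. 150 g. Cup and basket may stand in either of two places.
- basket_center (a point): White plastic strainer basket, loose, 62 mm tall, same outline as the cup, but its lower body is upright bars with slots between (51 mm over the bars) and its floor has holes. Point on its axis half-way up (31 mm above its underside, 27 mm above its inner floor); z is its axis. About 70 g. Its straight collar can be gripped across the outside from above.
- basket_rim (a point): Centre of the basket's mouth, at the height of its rim (31 mm above basket_center).
- tube_center (a point): Open clear plastic tube with a white foot, outer diameter 24 mm, bore 18 mm, 110 mm long, loose, in one of the rack's two holes, three steel balls at its bottom. Point on its axis half-way along; z runs along the axis from the foot to the open mouth, 55 mm either way. With the balls about 64 g. They roll freely: tip slowly about a low mouth.
- tube_mouth (a point): Centre of the open tube's mouth, the upper end of its axis; z along the tube's axis, out of the mouth.
- tube_foot (a point): Centre of the open tube's closed foot.
- tube_stoppered_center (a point): The like tube in the rack's other hole, closed by a black rubber stopper (27 mm in diameter, 12 mm above the tube's end); not to be touched. Same point and axes as tube_center.
- rack: Aluminium slanting rack, fixed, base 158 x 104 mm, 80 mm tall. Origin under its base's centre. Two holes in a row along its x (at -36 and +36 mm); the tubes lean in them 40 degrees from vertical towards its +y, foot in a pocket, through an upper plate, 1 mm play all round. Draw a tube 52 mm along its axis to clear; its upper 58 mm stand free above the plate.
- bench_middle (a point): A reference point of the worktop amid the work, axes as the world. The two black front posts of the enclosure stand 0.165 m nearer the robot and 0.425 m to its right and left, 30 mm square, 0.85 m tall: the arm must come in between them. Above the left edge hangs a shelf with bottles, its front 0.34 m left of the point, 0.26 to 0.36 m up. Keep clear of all.
- tube: The open tube as a whole; origin at the centre of its foot, z along its axis to the mouth.
- cup: The catch cup; origin at the centre of its underside.
- basket: The same basket; origin at the centre of its underside. Its solid collar, 64 mm outer and 58 mm inner diameter, runs from the shoulder at 30 mm height to the rim at 62 mm. Nested, the shoulder rests on the cup's rim: the basket sits 32 mm higher than the cup, its whole collar above the cup's rim, its own rim 94 mm above the worktop.
- die_box: Flat clear sample box, 65 x 60 x 16 mm, a bystander. Origin at its underside.
- wafer_box: Flat round white wafer box with blue clips, 88 mm across, 23 mm tall, a bystander. Origin at its underside.
- tweezers: Steel tweezers, 127 mm long, 9 mm tall, lying on the worktop, a bystander. Origin at the underside.
- ball_1_center (a point): Centre of a polished steel ball, 14 mm in diameter, 11 g; at the start inside the open tube, the lowest of three.
- ball_2_center (a point): Centre of a polished steel ball, 14 mm in diameter, 11 g; at the start inside the open tube, the middle of three.
- ball_3_center (a point): Centre of a polished steel ball, 14 mm in diameter, 11 g; at the start inside the open tube, the uppermost of three.

How it is judged:
By the outcome, as a careful person would: the job done as asked, in the order asked, and still so for the second after the job is handed in, while the arm keeps its last pose, push and grip.
It also fails if it takes over 61 s, if anything falls off the work surface, if the arm or the gripper's body presses on something with over 40 N, if the wrist force passes 120 N, or if a joint passes its speed limit or range.

## Working session

There is one attempt and no reset: what is moved stays moved. The work goes in short steps, Python scripts to look and compute and a tool call to move; the robot and the scene stay as the last step left them, time stands still between calls to the robot, and variables do not carry over. Pictures are saved under pics/ and viewed, at most 10 in all, crops included, and the job is handed in when it is done.

Besides the shell and the picture viewer there is one more tool, called after "Request:" in YAML: its name, and indented under it one key for each argument. play_rows: Moves the arm, as the interface text tells. Its arguments: {"type":"object","properties":{"steps":{"type":"array"},"claw":{"type":"number"}},"required":["steps"]}

```bash
mkdir -p pics
cat > h.py <<'E'
import numpy as np, cv2
from scipy.spatial.transform import Rotation as R
from plant import manip, vision, order
def rot(q): return R.from_quat([q[1],q[2],q[3],q[0]]).as_matrix()
def cam(n, st=None):
    c=vision.camera_info(n); K=np.array(c["K"])
    if n=="wrist":
        st=st or manip.state(); T=np.eye(4); T[:3,:3]=rot(st["tool_rot"]); T[:3,3]=st["tool_pos"]
        T=T@np.array(c["T_tool_cam"]); return K,c["k1"],T[:3,3],T[:3,:3]
    o=np.array(c["orientation"]); Rm=o if o.shape==(3,3) else rot(o)
    return K,c["k1"],np.array(c["eye"]),Rm
def rays(C,uv):
    K,k,e,Rm=C; uv=np.atleast_2d(np.float64(uv))
    p=cv2.undistortPoints(uv.reshape(-1,1,2),K,np.array([k,0,0,0.])).reshape(-1,2)
    return np.c_[p,np.ones(len(p))]
def on_z(C,uv,z):
    d=rays(C,uv)@C[3].T; return C[2]+d*((z-C[2][2])/d[:,2])[:,None]
def cloud(C,dep):
    v,u=np.mgrid[:dep.shape[0],:dep.shape[1]]
    P=rays(C,np.c_[u.ravel(),v.ravel()])*dep.reshape(-1,1)
    return (P@C[3].T+C[2]).reshape(*dep.shape,3)
def proj(C,P):
    q=(np.atleast_2d(P)-C[2])@C[3]; s=q[:,:2]/q[:,2:]; s=s*(1+C[1]*(s**2).sum(1))[:,None]
    return s@C[0][:2,:2].T+C[0][:2,2]
E
python3 - <<'E'
from h import *
for n in("scene","side"):
    im,d=vision.grab_frame(n); C=cam(n); np.savez(n+".npz",im=im,d=d)
    cv2.imwrite(f"pics/{n}0.png",im); print(n,C[2].round(3),C[3].round(2).tolist(),C[0][0,0],C[1],(d>0).mean())
st=manip.state(); print(st)
E
```

```text
scene [-0.25   0.448  0.606] [[-0.45, -0.47, 0.76], [-0.89, 0.23, -0.39], [0.0, -0.85, -0.52]] 410.5059235492414 0.026081472248965912 0.96319580078125
side [-0.086  0.471  0.467] [[-0.61, -0.36, 0.7], [-0.79, 0.29, -0.54], [-0.01, -0.88, -0.47]] 433.53220405804194 -0.16885429076262126 0.9429779052734375
{'time': 0.1, 'joint_pos': array([-1.30597643e+00,  5.33275912e-02,  1.61420000e+00, -1.99292812e-05,
        1.47601783e+00, -1.19007923e-01]), 'joint_vel': array([-5.06534710e-04, -4.46218224e-04, -3.63067603e-03,  8.84462227e-04,
       -1.85044457e-03,  6.98892421e-05]), 'joint_efforts': array([ 6.91027726e-04, -3.94912326e+01, -3.71360350e+01, -6.03174726e-05,
        3.99213939e-03, -2.48468126e-06]), 'tool_pos': array([ 0.23388095, -0.57895606,  0.23013731]), 'tool_rot': array([-9.73067744e-04,  9.81640328e-01,  1.90738860e-01, -8.10138381e-05]), 'contact_force': array([ 0.11220713, -0.13838433,  0.3597187 ]), 'ft_torque': array([ 0.06700531, -0.07779258,  0.01541125]), 'grasp_force': 0.0, 'gripper_width': 0.9971112433396873}
```

View pics/scene0.png

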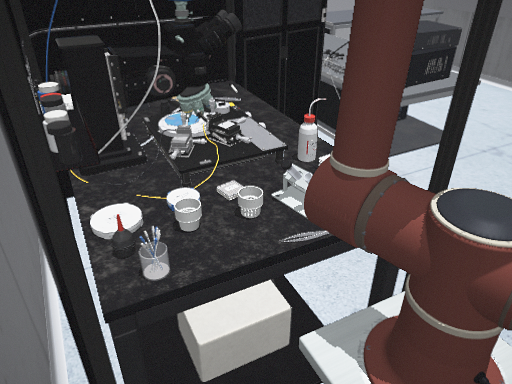

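View pics/side0.png

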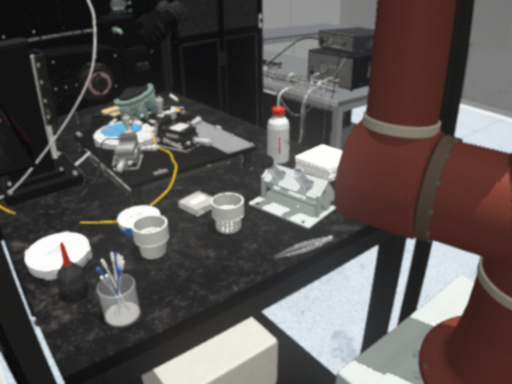

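Scene and side views: the cup (solid) is at scene (188,213) / side (151,236). The slotted basket is at scene (250,201) / side (227,212), and the rack is at side (297,195), partly behind the arm.

Run:
```python
from h import *
z=np.load("side.npz"); im,d=z["im"],z["d"]; C=cam("side"); P=cloud(C,d)
cv2.imwrite("pics/rackcrop.png",cv2.resize(im[130:250,180:350],None,fx=4,fy=4,interpolation=cv2.INTER_CUBIC))
def circ(pts,r):
    from scipy.optimize import least_squares
    f=lambda p:np.hypot(*(pts-p).T)-r
    s=least_squares(f,pts.mean(0)+[0.02,-.02],loss="soft_l1",f_scale=.001); return s.x,np.abs(s.fun).mean()
for n in("side","scene"):
  z=np.load(n+".npz"); im,d=z["im"],z["d"]; C=cam(n); P=cloud(C,d)
  boxes={"side":{"cup":(130,170,210,262),"basket":(208,246,190,235)},"scene":{"cup":(172,204,195,233),"basket":(235,267,184,219)}}[n]
  for k,(u0,u1,v0,v1) in boxes.items():
    q=P[v0:v1,u0:u1].reshape(-1,3); b=im[v0:v1,u0:u1].reshape(-1,3).min(1)>90
    w=q[b&(q[:,2]>.008)&(q[:,2]<.075)]
    print(n,k,"zmax",np.percentile(w[:,2],[2,50,98,99.5]).round(3),w.mean(0).round(3))
    r=w[(w[:,2]>.057)]; print("  rim top pts",len(r), r[:,:2].min(0).round(3),r[:,:2].max(0).round(3),((r[:,:2].min(0)+r[:,:2].max(0))/2).round(3))
m=(P[...,2]>.01)&(P[...,2]<.2)
z=np.load("side.npz"); P=cloud(cam("side"),z["d"])
q=P[150:225,248:345].reshape(-1,3)
for lo,hi in((-.005,.008),(.01,.03),(.03,.06),(.06,.09),(.09,.13)):
  a=q[(q[:,2]>lo)&(q[:,2]<hi)&(q[:,0]>.3)&(q[:,0]<1.1)]; 
  if len(a): print(lo,len(a),a.min(0).round(3),a.max(0).round(3))
```

```text
side cup zmax [0.011 0.041 0.062 0.063] [0.561 0.222 0.039]
  rim top pts 216 [0.517 0.192] [0.581 0.256] [0.549 0.224]
side basket zmax [0.01  0.044 0.062 0.062] [0.53  0.07  0.042]
  rim top pts 182 [0.498 0.035] [0.563 0.1  ] [0.531 0.068]
scene cup zmax [0.011 0.043 0.065 0.065] [0.56  0.224 0.041]
  rim top pts 182 [0.516 0.194] [0.58  0.257] [0.548 0.225]
scene basket zmax [0.01  0.045 0.065 0.066] [0.536 0.069 0.042]
  rim top pts 159 [0.498 0.037] [0.565 0.1  ] [0.532 0.069]
-0.005 3258 [ 0.392 -0.34  -0.004] [0.815 0.029 0.008]
0.01 932 [ 0.436 -0.265  0.01 ] [ 0.741 -0.056  0.03 ]
0.03 1468 [ 0.435 -0.34   0.03 ] [ 0.735 -0.056  0.06 ]
0.06 634 [ 0.437 -0.132  0.06 ] [ 0.589 -0.043  0.09 ]
0.09 349 [ 0.458 -0.084  0.09 ] [ 0.55  -0.026  0.122]
```

View pics/rackcrop.png

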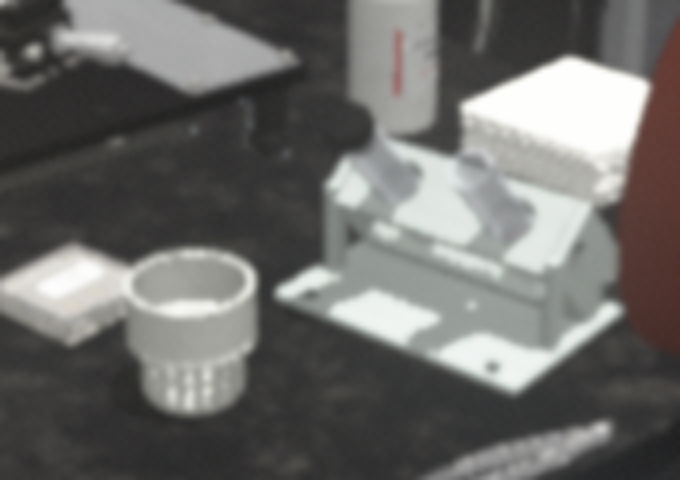

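The crop shows the stoppered tube on the far side, with its black stopper at crop (350,120). The open tube is the near one, mouth around crop (475,165). I'll work out the rack frame from its base corners and go above the basket.

Run:
```python
from h import *
C=cam("side"); z=np.load("side.npz"); P=cloud(C,z["d"]); im=z["im"]
f=lambda u,v:(180+u/4,130+v/4)
c=on_z(C,[f(278,293),f(515,390),f(622,310)],.004); print("base corners",c.round(3).tolist(),np.linalg.norm(c[0]-c[1]),np.linalg.norm(c[1]-c[2]))
ex=(c[1]-c[0]);print("row az",np.degrees(np.arctan2(ex[1],ex[0])))
for n,uv in dict(stopper=(350,115),mouth=(475,160),tubebase=(505,225),stbase=(405,195),ptl=(345,155),ptr=(600,200)).items():
    u,v=map(int,np.round(f(*uv))); print(n,P[v-1:v+2,u-1:u+2].reshape(-1,3).round(3)[[0,4,8]].tolist())
q=P[165:200,260:332].reshape(-1,3); q=q[(q[:,2]>.045)&(q[:,2]<.08)&(q[:,0]>.4)]
best=None
rng=np.random.default_rng(0)
for _ in range(2000):
    a,b,d=q[rng.choice(len(q),3,False)]; n=np.cross(b-a,d-a); L=np.linalg.norm(n)
    if L<1e-7: continue
    n/=L; n*=np.sign(n[2]); k=np.abs((q-a)@n)<.002
    if best is None or k.sum()>best[0]: best=(k.sum(),n,k)
w=q[best[2]]; n=np.linalg.svd(w-w.mean(0))[2][2]; n*=np.sign(n[2]); print("plate",best[0],len(q),n.round(3),"tilt",np.degrees(np.arccos(n[2])),"az",np.degrees(np.arctan2(n[1],n[0])),w.mean(0).round(3),w.min(0).round(3),w.max(0).round(3))
st=manip.state();Rm=rot(st["tool_rot"]); print("to above basket mm",(Rm.T@(np.array([.531,.068,.231])-st["tool_pos"])*1e3).round(1))
```

```text
base corners [[0.575, -0.02, 0.004], [0.423, -0.052, 0.004], [0.444, -0.152, 0.004]] 0.1554364624579406 0.1019398837819148
row az -168.205225456657
stopper [[0.537, -0.038, 0.119], [0.534, -0.039, 0.118], [0.532, -0.039, 0.116]]
mouth [[0.476, -0.067, 0.108], [0.477, -0.071, 0.104], [0.476, -0.073, 0.102]]
tubebase [[0.466, -0.079, 0.073], [0.467, -0.082, 0.069], [0.467, -0.086, 0.066]]
stbase [[0.537, -0.073, 0.063], [0.536, -0.076, 0.06], [0.536, -0.079, 0.057]]
ptl [[0.544, -0.039, 0.094], [0.543, -0.041, 0.092], [0.542, -0.043, 0.089]]
ptr [[0.545, -0.237, 0.007], [0.546, -0.243, 0.002], [0.543, -0.243, 0.0]]
plate 658 1100 [-0.136  0.63   0.765] tilt 40.129878067255035 az 102.19571799791584 [ 0.501 -0.088  0.06 ] [ 0.436 -0.12   0.047] [ 0.589 -0.056  0.078]
to above basket mm [ 5.178e+02 -4.886e+02  2.000e-01]
```

Run:
```python
from h import *
for n in("scene","side"):
    z=np.load(n+".npz"); P=cloud(cam(n),z["d"])[z["d"]>0]
    for s in(-1,1):
        q=P[(s*P[:,1]>.3)&(s*P[:,1]<.6)&(P[:,0]>.15)&(P[:,0]<.7)&(P[:,2]>.1)&(P[:,2]<.8)]
        H,xe,ye=np.histogram2d(q[:,0],q[:,1],bins=[np.arange(.15,.71,.03),np.sort(s*np.arange(.3,.61,.03))])
        for i,j in np.argwhere(H>40): print(n,s,xe[i].round(2),ye[j].round(2),int(H[i,j]))
```

```text
scene -1 0.3 -0.39 1043
scene -1 0.3 -0.36 1359
scene -1 0.33 -0.36 1534
scene 1 0.3 0.45 2624
scene 1 0.3 0.48 4627
scene 1 0.3 0.51 261
scene 1 0.33 0.45 204
scene 1 0.33 0.48 1038
scene 1 0.33 0.51 567
scene 1 0.45 0.39 119
scene 1 0.45 0.42 683
scene 1 0.45 0.45 470
scene 1 0.48 0.39 85
scene 1 0.48 0.42 69
scene 1 0.48 0.45 94
scene 1 0.51 0.39 84
scene 1 0.51 0.42 109
scene 1 0.51 0.45 296
scene 1 0.54 0.39 71
scene 1 0.54 0.42 44
scene 1 0.57 0.39 68
scene 1 0.57 0.42 179
scene 1 0.57 0.45 161
scene 1 0.6 0.39 66
scene 1 0.63 0.39 67
scene 1 0.66 0.39 57
side -1 0.3 -0.39 604
side -1 0.3 -0.36 903
side -1 0.33 -0.36 932
side 1 0.3 0.45 1079
side 1 0.3 0.48 1188
side 1 0.33 0.48 142
side 1 0.33 0.51 41
side 1 0.45 0.39 261
side 1 0.45 0.42 501
side 1 0.48 0.39 173
side 1 0.51 0.39 146
side 1 0.54 0.39 141
side 1 0.57 0.39 104
side 1 0.6 0.39 92
side 1 0.63 0.39 72
side 1 0.66 0.39 60
```

Request:
play_rows:
  claw: 0
  steps:
    - [[0, -40, 0, 0, 0, 0], [0, -80, 0, 0, 0, 0], [0, -120, 0, 0, 0, 0], [0, -160, 0, 0, 0, 0], [0, -200, 0, 0, 0, 0], [0, -230, 0, 0, 0, 0], [0, -249, 0, 0, 0, 0], [0, -249, 0, 0, 0, 0]]

```text
time: 0.77
tool_pos: [0.1401, -0.3464, 0.2308]
tool_rot: [0.0, 0.982, 0.191, -0.0]
contact_force: [-0.3, -0.8, 0.3]
gripper_width: 0.498
grasp_force: 0.0
```

```bash
python3 -c "
from h import *
s=manip.state();print(s['joint_pos'].round(3),s['tool_pos'].round(3),np.linalg.norm(s['tool_pos'][:2]),s['gripper_width'],vision.camera_info('wrist')['T_tool_cam'])"
```

```text
[-1.386 -0.617  2.155 -0.     1.603 -0.199] [ 0.14  -0.346  0.231] 0.3736145900648329 0.49794529323069453 [[ 2.27913951e-04 -9.61597903e-01 -2.74462056e-01  6.89831727e-02]
 [ 9.99999939e-01  2.92206782e-04 -1.93365496e-04  6.34135091e-04]
 [ 2.66139529e-04 -2.74461996e-01  9.61597911e-01 -1.41875857e-01]
 [ 0.00000000e+00  0.00000000e+00  0.00000000e+00  1.00000000e+00]]
```

Request:
play_rows:
  steps:
    - [[37, -6, 0, 0, 0, -6], [74, -12, 0, 0, 0, -12], [110, -20, 0, 0, 0, -18], [146, -28, 0, 0, 0, -25], [176, -50, 0, 0, 0, -32], [206, -74, 0, 0, 0, -39], [236, -98, 0, 0, 0, -46], [266, -122, 0, 0, 0, -53], [296, -146, 0, 0, 0, -60], [333, -161, 0, 0, 0, -67], [371, -176, 0, 0, 0, -74], [408, -191, 0, 0, 0, -80]]

```text
time: 1.77
tool_pos: [0.4493, -0.0166, 0.2311]
tool_rot: [0.0, 0.627, 0.779, 0.0]
contact_force: [0.1, -1.2, 1.0]
gripper_width: 0.5
grasp_force: 0.0
```

Request:
play_rows:
  claw: 1
  steps:
    - [[0, 0, 0, 0, 0, 0]]

```text
time: 1.85
tool_pos: [0.4508, -0.0143, 0.2301]
tool_rot: [-0.001, 0.625, 0.78, 0.001]
contact_force: [-0.8, -1.4, -0.1]
gripper_width: 0.63
grasp_force: 0.0
```

```bash
cat >> h.py <<'E'
def to(p,st=None):
    st=st or manip.state(); return (rot(st["tool_rot"]).T@(np.array(p)-st["tool_pos"])*1e3).round(1)
E
python3 -c "
from h import *
s=manip.state();im,d=vision.grab_frame('wrist');np.savez('w1.npz',im=im,d=d);cv2.imwrite('pics/w1.png',im)
C=cam('wrist',s);P=cloud(C,d)
print(s['joint_pos'].round(3),s['tool_pos'].round(3),s['tool_rot'].round(3))
print('basket px',proj(C,[.531,.068,.062]),'tube',proj(C,[.47,-.05,.105]),'to basket',to([.531,.068,.231],s),(d>0).mean())
for n,c in (('basket',(.531,.068)),('cup',(.549,.2245))):
  m=(np.abs(P[...,2]-.062)<.006)&(np.hypot(P[...,0]-c[0],P[...,1]-c[1])<.045)&(d>0)
  q=P[m]
  if len(q): print(n,len(q),q[:,:2].min(0).round(4),q[:,:2].max(0).round(4),((q.min(0)+q.max(0))/2).round(4),q[:,2].max())
"
```

```text
[-1.990e-01 -3.840e-01  2.001e+00  2.000e-03  1.526e+00 -4.180e-01] [ 0.451 -0.014  0.23 ] [-0.001  0.625  0.78   0.001]
basket px [[346.18562354 119.98656711]] tube [[267.72440408 222.97004544]] to basket [62.9 96.2 -0.7] 0.995849609375
basket 601 [0.4993 0.035 ] [0.5632 0.0973] [0.5313 0.0661 0.0594] 0.06289321844022189
cup 5 [0.5507 0.1917] [0.5558 0.1924] [0.5532 0.192  0.0572] 0.05830492041418006
```

View pics/w1.png

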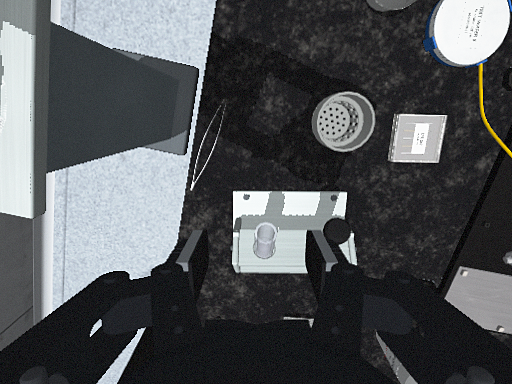

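The wrist view shows the basket at (343,122). The rack base edges lie level in the image, so the row azimuth is right. The open tube is at (265,238) and the stopper at (337,231). I'll move over the basket, descend and grip.

Request:
play_rows:
  claw: 1
  steps:
    - [[31, 48, 0, 0, 0, 0], [52, 80, 0, 0, 0, 0], [62, 96, 0, 0, 0, 0], [62, 96, 40, 0, 0, 0], [62, 96, 80, 0, 0, 0], [62, 96, 120, 0, 0, 0], [62, 96, 120, 0, 0, 0]]

```text
time: 2.48
tool_pos: [0.5221, 0.0612, 0.1017]
tool_rot: [-0.007, 0.63, 0.777, -0.005]
contact_force: [-1.3, 0.8, -1.2]
gripper_width: 0.999
grasp_force: 0.0
```

```bash
python3 -c "
from h import *
s=manip.state();im,d=vision.grab_frame('wrist')
C=cam('wrist',s);P=cloud(C,d)
print(s['tool_pos'].round(4),s['gripper_width'])
for n,c in (('basket',(.531,.067)),('cup',(.549,.2245))):
  m=(np.abs(P[...,2]-.062)<.006)&(np.hypot(P[...,0]-c[0],P[...,1]-c[1])<.045)&(d>0)
  q=P[m]
  if len(q): print(n,len(q),q[:,:2].min(0).round(4),q[:,:2].max(0).round(4),((q.min(0)+q.max(0))/2).round(4),q[:,2].max(),to([*((q.min(0)+q.max(0))/2)[:2],.024],s))
"
```

```text
[0.5221 0.0612 0.1017] 0.9988079299261057
basket 1445 [0.4996 0.0342] [0.5628 0.0981] [0.5312 0.0662 0.0595] 0.06299216979292352 [ 2.7 11.2 77.6]
cup 686 [0.5292 0.1912] [0.5764 0.2078] [0.5528 0.1995 0.0596] 0.0632176729105138 [128.7  59.8  77.2]
```

Request:
play_rows:
  steps:
    - [[0, 0, 0, 0, 0, 0], [0, 0, 0, 0, 0, 0], [0, 0, 0, 0, 0, 0]]

```text
time: 2.78
tool_pos: [0.531, 0.0614, 0.1151]
tool_rot: [0.002, 0.63, 0.777, 0.002]
contact_force: [-0.1, -0.6, 0.1]
gripper_width: 1.002
grasp_force: 0.0
```

```bash
python3 -c "
from h import *
s=manip.state();print(s['tool_pos'].round(4),s['tool_rot'].round(4),to([.5313,.0665,.024],s))"
```

```text
[0.531  0.0614 0.1151] [0.0025 0.6296 0.7769 0.0019] [ 5.   0.8 91.1]
```

Request:
play_rows:
  steps:
    - [[0, 0, 0, 0, 0, 0], [0, 0, 0, 0, 0, 0], [0, 0, 0, 0, 0, 0]]

```text
time: 3.03
tool_pos: [0.5293, 0.0618, 0.1126]
tool_rot: [0.001, 0.629, 0.777, 0.001]
contact_force: [0.4, 0.0, 0.7]
gripper_width: 0.999
grasp_force: 0.0
```

```bash
python3 -c "
from h import *
s=manip.state();print(s['tool_pos'].round(4),s['tool_rot'].round(4),to([.5313,.0665,.024],s))"
```

```text
[0.5293 0.0618 0.1126] [8.000e-04 6.294e-01 7.771e-01 6.000e-04] [ 4.2  2.8 88.6]
```

Request:
play_rows:
  steps:
    - [[4, 2.5, 20, 0, 0, 0], [4, 2.5, 40, 0, 0, 0], [4, 2.5, 58, 0, 0, 0], [4, 2.5, 72, 0, 0, 0], [4, 2.5, 82, 0, 0, 0], [4, 2.5, 87, 0, 0, 0], [4, 2.5, 87, 0, 0, 0], [4, 2.5, 87, 0, 0, 0], [4, 2.5, 87, 0, 0, 0]]

```text
time: 3.78
tool_pos: [0.5312, 0.0663, 0.0255]
tool_rot: [0.001, 0.629, 0.777, 0.001]
contact_force: [-1.0, 0.1, 0.1]
gripper_width: 1.001
grasp_force: 0.0
```

Request:
play_rows:
  claw: -0.1
  steps:
    - [[0, 0, 0, 0, 0, 0], [0, 0, 0, 0, 0, 0], [0, 0, 0, 0, 0, 0], [0, 0, 0, 0, 0, 0], [0, 0, 0, 0, 0, 0], [0, 0, 0, 0, 0, 0]]

```text
time: 4.28
tool_pos: [0.5316, 0.0662, 0.026]
tool_rot: [0.001, 0.629, 0.777, 0.001]
contact_force: [0.6, 0.7, 5.6]
gripper_width: 0.756
grasp_force: 66.5
```

Request:
play_rows:
  steps:
    - [[0, 0, -10, 0, 0, 0], [0, 0, -25, 0, 0, 0], [0, 0, -45, 0, 0, 0], [0, 0, -65, 0, 0, 0], [0, 0, -82, 0, 0, 0], [0, 0, -90, 0, 0, 0], [0, 0, -90, 0, 0, 0]]

```text
time: 4.87
tool_pos: [0.5317, 0.0663, 0.1169]
tool_rot: [0.002, 0.629, 0.777, 0.001]
contact_force: [-1.1, -1.1, -0.4]
gripper_width: 0.749
grasp_force: 66.2
```

Request:
play_rows:
  steps:
    - [[15, 5, 0, 0, 0, 0], [40, 13, 0, 0, 0, 0], [70, 23, 0, 0, 0, 0], [100, 33, 0, 0, 0, 0], [125, 41, 0, 0, 0, 0], [142, 47, 0, 0, 0, 0], [151, 50, 0, 0, 0, 0], [151, 50, 0, 0, 0, 0], [151, 50, 0, 0, 0, 0], [151, 50, 0, 0, 0, 0], [151, 50, 0, 0, 0, 0]]

```text
time: 5.78
tool_pos: [0.5476, 0.2232, 0.114]
tool_rot: [-0.0, 0.63, 0.777, -0.0]
contact_force: [-0.2, -0.3, -0.8]
gripper_width: 0.749
grasp_force: 66.2
```

Run:
```python
from h import *
s=manip.state(); print(s['tool_pos'].round(4),s['tool_rot'].round(4))
ims=[]
for n in("side","scene"):
    im,d=vision.grab_frame(n);np.savez(n+"2.npz",im=im,d=d);C=cam(n);P=cloud(C,d)
    m=(d>0)&(im.min(2)>80)&(np.hypot(P[...,0]-.55,P[...,1]-.2245)<.05)
    for nm,lo,hi in(("cup collar",.035,.058),("basket bars",.095,.118),("bk collar",.125,.15)):
        q=P[m&(P[...,2]>lo)&(P[...,2]<hi)]
        from scipy.optimize import least_squares
        r={"cup collar":.032,"basket bars":.0255,"bk collar":.032}[nm]
        o=least_squares(lambda p:np.hypot(q[:,0]-p[0],q[:,1]-p[1])-r,[.55,.2245],loss="soft_l1",f_scale=.001)
        print(n,nm,len(q),o.x.round(4),np.abs(o.fun).mean().round(4),np.median(o.fun))
    u,v=proj(C,[.549,.2245,.09])[0].astype(int); ims.append(cv2.resize(im[v-70:v+70,u-60:u+60],None,fx=3.3,fy=3.3))
cv2.imwrite("pics/nest.png",np.hstack(ims))
```

```text
[0.5476 0.2232 0.114 ] [-1.000e-04  6.299e-01  7.767e-01 -4.000e-04]
side cup collar 679 [0.5488 0.2248] 0.0018 -0.0016644324507565575
side basket bars 221 [0.5478 0.2232] 0.0009 -4.126698188484587e-05
side bk collar 679 [0.5451 0.2218] 0.0017 -0.00040791759092945884
scene cup collar 385 [0.5481 0.2254] 0.0019 -0.001658755543509003
scene basket bars 138 [0.5479 0.2237] 0.0016 -5.0856044597960906e-05
scene bk collar 325 [0.5449 0.2222] 0.0017 -0.00031862082828135185
```

View pics/nest.png

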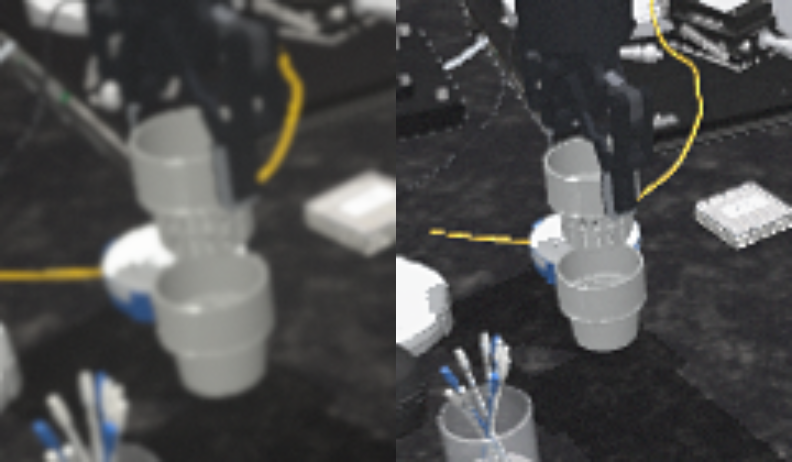

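Run:
```python
from h import *
from scipy.optimize import least_squares
for n in("side","scene"):
    z=np.load(n+"2.npz"); im,d=z["im"],z["d"]; C=cam(n);P=cloud(C,d)
    m=(d>0)&(im.min(2)>80)&(np.hypot(P[...,0]-.549,P[...,1]-.2235)<.045)
    v=C[3][:2,2]/np.linalg.norm(C[3][:2,2])
    for lo,hi,r in((.035,.045,.032),(.048,.058,.032),(.095,.105,.0255),(.107,.117,.0255),(.122,.13,.032),(.132,.14,.032),(.142,.15,.032)):
        q=P[m&(P[...,2]>lo)&(P[...,2]<hi)]; q=q[(q[:,:2]-[.549,.2235])@v<-.005]
        if len(q)<15: continue
        o=least_squares(lambda p:np.hypot(q[:,0]-p[0],q[:,1]-p[1])-r,[.549,.2235],loss="soft_l1",f_scale=.001)
        print(n,lo,len(q),o.x.round(4),np.abs(o.fun).mean().round(4))
    q=P[m&(P[...,2]>.09)]; print("top z",np.percentile(q[:,2],[1,98,99.5]).round(4))
```

```text
side 0.035 155 [0.5501 0.2243] 0.0006
side 0.048 163 [0.5501 0.2238] 0.0007
side 0.095 115 [0.5477 0.2231] 0.0008
side 0.107 60 [0.5482 0.2231] 0.0008
side 0.122 120 [0.546  0.2222] 0.0019
side 0.132 120 [0.5471 0.2228] 0.0015
side 0.142 143 [0.5465 0.2223] 0.0017
top z [0.0905 0.3097 0.3105]
scene 0.035 86 [0.5499 0.2248] 0.001
scene 0.048 93 [0.55   0.2247] 0.0008
scene 0.095 65 [0.548  0.2235] 0.0014
scene 0.107 52 [0.5477 0.2239] 0.0012
scene 0.122 68 [0.5447 0.2212] 0.002
scene 0.132 58 [0.5464 0.2234] 0.0016
scene 0.142 58 [0.5467 0.2233] 0.0018
top z [0.0925 0.3249 0.3583]
```

The basket hangs level and is about 2 mm off the cup axis. I'll correct that and lower it.

Request:
play_rows:
  steps:
    - [[0.5, 2, 6, 0, 0, 0], [0.5, 2, 16, 0, 0, 0], [0.5, 2, 26, 0, 0, 0], [0.5, 2, 36, 0, 0, 0], [0.5, 2, 44, 0, 0, 0], [0.5, 2, 50, 0, 0, 0], [0.5, 2, 53, 0, 0, 0], [0.5, 2, 55, 0, 0, 0], [0.5, 2, 55, 0, 0, 0], [0.5, 2, 55, 0, 0, 0]]

```text
time: 6.72
tool_pos: [0.5499, 0.2254, 0.0597]
tool_rot: [0.0, 0.629, 0.777, 0.0]
contact_force: [0.1, 0.5, -1.9]
gripper_width: 0.751
grasp_force: 66.2
```

Request:
play_rows:
  steps:
    - [[0, 0, 0.5, 0, 0, 0], [0, 0, 1, 0, 0, 0], [0, 0, 1.5, 0, 0, 0], [0, 0, 1.5, 0, 0, 0], [0, 0, 1.5, 0, 0, 0]]

```text
time: 7.13
tool_pos: [0.5498, 0.2253, 0.0581]
tool_rot: [0.0, 0.629, 0.777, 0.0]
contact_force: [-0.7, 0.2, -1.4]
gripper_width: 0.751
grasp_force: 66.3
```

Request:
play_rows:
  steps:
    - [[0, 0, 0.5, 0, 0, 0], [0, 0, 1, 0, 0, 0], [0, 0, 1, 0, 0, 0], [0, 0, 1, 0, 0, 0]]

```text
time: 7.47
tool_pos: [0.5499, 0.2253, 0.058]
tool_rot: [0.0, 0.629, 0.777, 0.0]
contact_force: [-1.6, -0.9, 5.4]
gripper_width: 0.749
grasp_force: 66.8
```

Request:
play_rows:
  claw: 1
  steps:
    - [[0, 0, 0, 0, 0, 0], [0, 0, 0, 0, 0, 0], [0, 0, 0, 0, 0, 0], [0, 0, 0, 0, 0, 0]]

```text
time: 7.8
tool_pos: [0.5495, 0.2252, 0.0566]
tool_rot: [-0.0, 0.629, 0.777, -0.0]
contact_force: [-0.1, -0.6, -0.1]
gripper_width: 0.997
grasp_force: 0.0
```

Request:
play_rows:
  steps:
    - [[0, 0, -10, 0, 0, 0], [0, 0, -30, 0, 0, 0], [0, 0, -60, 0, 0, 0], [0, 0, -90, 0, 0, 0], [0, 0, -120, 0, 0, 0], [-20, -7, -145, 0, 0, 0], [-50, -17, -160, 0, 0, 0], [-85, -28, -170, 0, 0, 0], [-115, -38, -170, 0, 0, 0], [-145, -48, -170, 0, 0, 0], [-175, -58, -170, 0, 0, 0], [-200, -66, -170, 0, 0, 0]]

```text
time: 8.8
tool_pos: [0.5262, 0.014, 0.2278]
tool_rot: [0.001, 0.63, 0.777, 0.0]
contact_force: [0.2, -1.4, 1.1]
gripper_width: 0.997
grasp_force: 0.0
```

Request:
play_rows:
  claw: 0
  steps:
    - [[-10, -5, 0, 0, 0, 0], [-20, -10, 0, 0, 0, 0], [-25, -15, 0, 0, 0, 0], [-25, -15, 0, 0, 0, 0], [-25, -15, 0, 0, 0, 0], [-25, -15, 0, 0, 0, 0], [-25, -15, 0, 0, 0, 0]]

```text
time: 9.38
tool_pos: [0.5172, -0.0108, 0.2268]
tool_rot: [-0.0, 0.629, 0.778, 0.0]
contact_force: [0.3, 0.5, -0.0]
gripper_width: 0.5
grasp_force: 0.0
```

Run:
```python
from h import *
s=manip.state(); print(s['tool_pos'].round(4),s['tool_rot'].round(4),s['joint_pos'].round(3),s['gripper_width'])
im,d=vision.grab_frame("wrist");np.savez("w3.npz",im=im,d=d)
C=cam("wrist",s);P=cloud(C,d)
m=(np.hypot(P[...,0]-.55,P[...,1]-.2245)<.045)&(P[...,2]>.085); q=P[m]
if len(q): print("basket rim",len(q),((q.min(0)+q.max(0))/2).round(4),q.max(0).round(4),q.min(0).round(4), "plane",np.linalg.svd(q-q.mean(0))[2][2].round(3))
si,sd=vision.grab_frame("side"); np.savez("side3.npz",im=si,d=sd)
a=cv2.resize(si[130:270,110:310],None,fx=2,fy=2.0); 
a=cv2.resize(si[140:270,100:260],None,fx=1.9,fy=1.9)
b=im; H=384; a=cv2.copyMakeBorder(a,0,H-a.shape[0],0,0,cv2.BORDER_CONSTANT) if a.shape[0]<H else a[:H]
cv2.imwrite("pics/w3.png",np.hstack([b,a[:, :288]]))
```

```text
[ 0.5172 -0.0108  0.2268] [-1.000e-04  6.289e-01  7.775e-01  1.000e-04] [-0.165 -0.206  1.865  0.     1.483 -0.375] 0.499951605388119
```

View pics/w3.png

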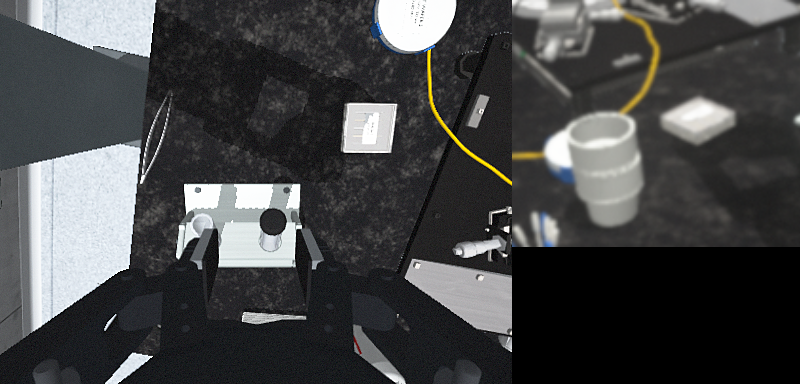

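Run:
```python
from h import *
z=np.load("side3.npz"); P=cloud(cam("side"),z["d"]); m=(np.hypot(P[...,0]-.55,P[...,1]-.2245)<.04)&(P[...,2]>.089)
q=P[m]; print("rim",len(q),((q.min(0)+q.max(0))/2).round(4),q.min(0).round(4),q.max(0).round(4)); A=np.c_[q[:,:2]-q[:,:2].mean(0),np.ones(len(q))]; print("slope",np.linalg.lstsq(A,q[:,2],rcond=None)[0].round(3))
az=np.radians(102); a=np.array([np.sin(np.radians(40))*np.cos(az),np.sin(np.radians(40))*np.sin(az),np.cos(np.radians(40))]); ex=np.array([np.sin(az),-np.cos(az),0])
ey=np.cross(a,ex)
from plant import manip
s3=manip.state()
s1=dict(s3); s1["tool_pos"]=np.array([.4508,-.0143,.2301]); s1["tool_rot"]=np.array([-.001,.625,.78,.001])
for f,st in(("w3",s3),("w1",s1)):
    z=np.load(f+".npz"); im,d=z["im"],z["d"]; C=cam("wrist",st); P=cloud(C,d)
    near=np.linalg.norm(P-np.array([.535,-.04,.115]),axis=2)<.03
    k=near&(im.max(2)<70)&(P[...,2]>.09); q=P[k]; t=q@a; 
    top=q[t>np.percentile(t,90)-.004]; 
    c=lambda w:(np.array([w@ex,w@ey]))
    mid=lambda w:((w@ex).min()+(w@ex).max())/2*ex+((w@ey).min()+(w@ey).max())/2*ey+np.median(w@a)*a
    T=mid(top); print(f,"stopper top",len(top),T.round(4),"sizes",np.ptp(top@ex).round(4),np.ptp(top@ey).round(4))
    M=T-.012*a-.072*ex; print("  open mouth pred",M.round(4),"px",proj(C,M).round(1),"foot",(M-.11*a).round(4))
    nb=np.linalg.norm(P-M,axis=2)<.03; q=P[nb]; t=q@a; w=q[(t>M@a-.006)&(t<M@a+.006)]
    if len(w)>10: print("  mouth depth pts",len(w),mid(w).round(4),np.ptp(w@ex).round(4),np.ptp(w@ey).round(4),"tmax rel",np.percentile(t-M@a,[90,98]).round(4))
```

```text
rim 208 [0.5492 0.2264 0.0915] [0.5171 0.195  0.089 ] [0.5814 0.2578 0.0939]
slope [ 0.002 -0.005  0.092]
w3 stopper top 504 [ 0.5389 -0.0376  0.116 ] sizes 0.0255 0.0236
  open mouth pred [ 0.47   -0.0602  0.1068] px [[201.2 223.8]] foot [ 0.4847 -0.1293  0.0225]
  mouth depth pts 195 [ 0.4702 -0.06    0.1063] 0.0234 0.0229 tmax rel [0.0004 0.0013]
w1 stopper top 491 [ 0.5384 -0.0372  0.1158] sizes 0.025 0.0246
  open mouth pred [ 0.4696 -0.0598  0.1066] px [[265.1 232.1]] foot [ 0.4843 -0.1289  0.0224]
  mouth depth pts 219 [ 0.4696 -0.0601  0.1065] 0.0228 0.0234 tmax rel [0.0005 0.0011]
```

Basket is nested: rim at z≈0.094 and level. The open mouth is at (0.470, -0.060, 0.1065). Both views agree with the prediction from the stopper. Next I'll tilt the tool 45° and go to a standoff.

Request:
play_rows:
  steps:
    - [[-12, -6, 0, 0, 4, 0], [-25, -14, 0, 0, 9, 0], [-40, -22, 4, 0, 14, 0], [-55, -30, 12, 0, 19, 0], [-68, -38, 24, 0, 24, 0], [-80, -45, 38, 0, 29, 0], [-90, -51, 54, 0, 34, 0], [-97, -54, 70, 0, 39, 0], [-101, -56, 82, 0, 43, 0], [-101, -56, 88, 0, 45, 0], [-101, -56, 88, 0, 45, 0], [-101, -56, 88, 0, 45, 0]]

```text
time: 10.48
tool_pos: [0.4832, -0.122, 0.1381]
tool_rot: [-0.298, 0.582, 0.718, 0.241]
contact_force: [0.7, -0.1, -0.2]
gripper_width: 0.5
grasp_force: 0.0
```

Request:
play_rows:
  steps:
    - [[0, 0, 0, 0, 0, 0], [0, 0, 0, 0, 0, 0], [0, 0, 0, 0, 0, 0]]

```text
time: 10.73
tool_pos: [0.4839, -0.1219, 0.1401]
tool_rot: [-0.296, 0.581, 0.719, 0.241]
contact_force: [-0.2, -0.2, -0.4]
gripper_width: 0.502
grasp_force: 0.0
```

Run:
```python
from h import *
s=manip.state(); print(s['tool_pos'].round(4),rot(s['tool_rot']).round(3).tolist(),s['joint_pos'].round(3),s['gripper_width'])
im,d=vision.grab_frame("wrist");np.savez("w4.npz",im=im,d=d);cv2.imwrite("pics/w4.png",im)
C=cam("wrist",s);P=cloud(C,d); M=np.array([.470,-.060,.1065]); a=np.array([-.134,.629,.766]); ex=np.array([.978,.208,0]); ey=np.cross(a,ex)
print("mouth px",proj(C,[M,M-.058*a]).round(0).tolist())
q=P[np.linalg.norm(P-M,axis=2)<.03]; t=q@a; w=q[abs(t-M@a)<.006]
mid=lambda w:((w@ex).min()+(w@ex).max())/2*ex+((w@ey).min()+(w@ey).max())/2*ey+np.median(w@a)*a
if len(w): print(len(w),mid(w).round(4),np.ptp(w@ex),np.ptp(w@ey))
Rm=rot(s['tool_rot']); T=M-.022*a+.021*Rm[:,2]; print("to grasp",to(T,s))
```

```text
[ 0.4839 -0.1219  0.1401] [[-0.149, 0.978, -0.146], [0.693, 0.209, 0.69], [0.705, 0.002, -0.709]] [-0.662  0.186  1.772  0.486  1.805 -0.913] 0.501682354683582
mouth px [[256.0, 177.0], [256.0, 242.0]]
455 [ 0.4702 -0.0622  0.1058] 0.02348269062646907 0.022961377507557862
to grasp [-0.7 -0.8 91.5]
```

View pics/w4.png

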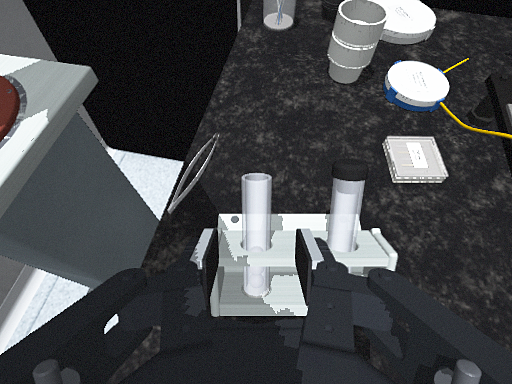

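The tube is centred between the fingers at column 256 and stands vertical in the image, with the stoppered tube outside the right finger. I'll advance and grip.

Request:
play_rows:
  steps:
    - [[0, -1, 10, 0, 0, 0], [0, -1, 25, 0, 0, 0], [0, -1, 40, 0, 0, 0], [0, -1, 55, 0, 0, 0], [0, -1, 70, 0, 0, 0], [0, -1, 82, 0, 0, 0], [0, -1, 89, 0, 0, 0], [0, -1, 91, 0, 0, 0], [0, -1, 91, 0, 0, 0], [0, -1, 91, 0, 0, 0], [0, -1, 91, 0, 0, 0]]

```text
time: 11.7
tool_pos: [0.4697, -0.06, 0.0751]
tool_rot: [-0.297, 0.582, 0.718, 0.241]
contact_force: [0.1, 0.7, 0.3]
gripper_width: 0.5
grasp_force: 0.0
```

Request:
play_rows:
  claw: -0.8
  steps:
    - [[0, 0, 0, 0, 0, 0], [0, 0, 0, 0, 0, 0], [0, 0, 0, 0, 0, 0], [0, 0, 0, 0, 0, 0], [0, 0, 0, 0, 0, 0], [0, 0, 0, 0, 0, 0]]

```text
time: 12.2
tool_pos: [0.4695, -0.0599, 0.075]
tool_rot: [-0.297, 0.582, 0.718, 0.241]
contact_force: [0.4, -2.1, 3.3]
gripper_width: 0.269
grasp_force: 58.7
```

Run:
```python
from h import *
s=manip.state(); Rm=rot(s['tool_rot']); a=np.array([-.134,.629,.766]); print(s['tool_pos'].round(4),s['gripper_width'],s['grasp_force'],s['contact_force'].round(1),"axis in tool",(Rm.T@a).round(3),s['joint_pos'].round(2))
```

```text
[ 0.4695 -0.0599  0.075 ] 0.26909550450162784 58.686245335265994 [ 0.4 -2.1  3.3] axis in tool [ 0.996  0.    -0.088] [-0.59  0.19  1.89  0.52  1.66 -0.92]
```

Request:
play_rows:
  steps:
    - [[3, 0, -0.3, 0, 0, 0], [9, 0, -0.8, 0, 0, 0], [16, 0, -1.4, 0, 0, 0], [24, 0, -2.1, 0, 0, 0], [32, 0, -2.8, 0, 0, 0], [40, 0, -3.5, 0, 0, 0], [48, 0, -4.2, 0, 0, 0], [56, 0, -5, 0, 0, 0], [63, 0, -5.6, 0, 0, 0], [68, 0, -6, 0, 0, 0], [70, 0, -6.2, 0, 0, 0], [70, 0, -6.2, 0, 0, 0]]

```text
time: 13.2
tool_pos: [0.4594, -0.0146, 0.1286]
tool_rot: [-0.298, 0.581, 0.718, 0.241]
contact_force: [0.7, -0.0, -0.2]
gripper_width: 0.273
grasp_force: 58.6
```

Run:
```python
from h import *
s=manip.state(); Rm=rot(s['tool_rot']); a=np.array([-.134,.629,.766])
print(s['tool_pos'].round(4),s['gripper_width'],s['contact_force'].round(1),s['ft_torque'].round(2),s['joint_pos'].round(2))
im,d=vision.grab_frame("wrist");C=cam("wrist",s);P=cloud(C,d)
si,sd=vision.grab_frame("side")
M=s['tool_pos']-.021*Rm[:,2]+.022*a; print("mouth",M.round(4),"foot",(M-.11*a).round(4))
u,v=proj(cam("side"),M-.03*a)[0].astype(int)
b=cv2.resize(si[max(v-60,0):v+90,u-75:u+75],(384,384),interpolation=cv2.INTER_CUBIC)
cv2.imwrite("pics/w5.png",np.hstack([im[:,100:500],b]))
```

```text
[ 0.4594 -0.0146  0.1286] 0.27314555715943833 [ 0.7 -0.  -0.2] [-0.38 -0.1  -0.04] [-0.53  0.05  1.95  0.56  1.72 -0.82]
mouth [ 0.4596 -0.0153  0.1603] foot [ 0.4743 -0.0845  0.076 ]
```

View pics/w5.png

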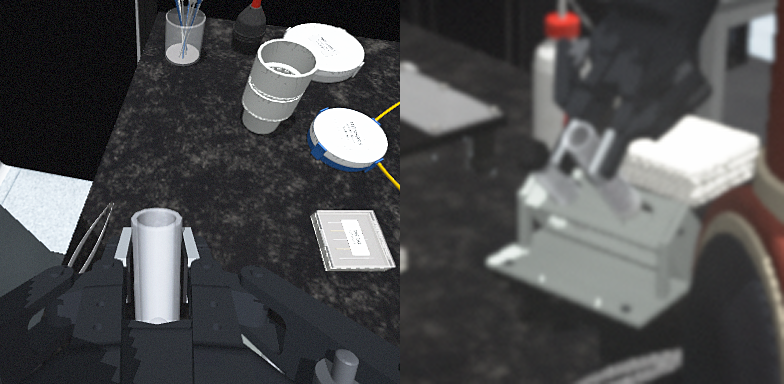

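The tube is held and drawn; in the wrist view its mouth is at (157,215). I'll work out the carry and tip rows about the mouth.

```bash
cat >> h.py <<'E'
AT=np.array([.996,0,-.088]); MT=np.array([.0219,0,-.0229])   # tube axis, mouth in the tool frame (m)
def mouth(s): Rm=rot(s["tool_rot"]); return s["tool_pos"]+Rm@MT, Rm@AT
def row(s,M,el):
    Rm=rot(s["tool_rot"]); m,a=mouth(s); th=np.degrees(np.arcsin(a[2]))-el
    Rn=Rm@R.from_rotvec([0,-np.radians(th),0]).as_matrix()
    return (Rm.T@(np.array(M)-Rn@MT-s["tool_pos"])*1e3).round(1).tolist()+[0,round(-th,1),0]
E
python3 - <<'E'
from h import *
s=manip.state(); m,a=mouth(s); print("mouth",m.round(4),a.round(3))
im,d=vision.grab_frame("wrist");P=cloud(cam("wrist",s),d)
q=P[(np.linalg.norm(P-m,axis=2)<.03)]; t=(q-m)@a; y=rot(s["tool_rot"])[:,1]; e=np.cross(a,y)
print("t pct",np.percentile(t,[50,90,98]).round(4)); w=q[t>np.percentile(t,95)-.004]-m
print([(f(w@y).round(4),f(w@e).round(4)) for f in(np.min,np.max)])
for M,el in(((.5527,.2079,.20),50),((.5527,.2079,.20),8),((.5527,.2079,.135),8),((.5527,.2079,.125),-20)):
    print(M,el,row(s,M,el))
E
```

```text
mouth [ 0.4596 -0.0157  0.1598] [-0.133  0.628  0.767]
t pct [-0.0115 -0.0005  0.0008]
[(np.float64(-0.0122), np.float64(-0.0125)), (np.float64(0.0115), np.float64(0.0132))]
(0.5527, 0.2079, 0.2) 50 [169.4, 137.6, 112.6, 0, np.float64(-0.1), 0]
(0.5527, 0.2079, 0.2) 8 [159.7, 137.6, 92.0, 0, np.float64(-42.1), 0]
(0.5527, 0.2079, 0.135) 8 [113.7, 137.6, 138.0, 0, np.float64(-42.1), 0]
(0.5527, 0.2079, 0.125) -20 [109.2, 137.6, 129.9, 0, np.float64(-70.1), 0]
```

Request:
play_rows:
  steps:
    - [[6, 0, -6, 0, 0, 0], [16, 0, -16, 0, 0, 0], [25, 1, -24, 0, 0, 0], [31, 5, -22, 0, 0, 0], [40, 13, -11, 0, 0, 0], [54, 26, 2, 0, 0, 0], [68, 40, 14, 0, 0, 0], [82, 53, 29, 0, 0, 0], [96, 67, 43, 0, 0, 0], [110, 80, 56, 0, 0, 0], [123, 93, 68, 0, 0, 0], [135, 105, 79, 0, 0, 0]]

```text
time: 14.35
tool_pos: [0.5314, 0.1563, 0.1688]
tool_rot: [-0.297, 0.581, 0.718, 0.241]
contact_force: [-0.2, -0.2, 0.6]
gripper_width: 0.268
grasp_force: 58.7
```

Request:
play_rows:
  steps:
    - [[10, 10, 10, 0, 0, 0], [20, 19, 19, 0, 0, 0], [27, 26, 26, 0, 0, 0], [32, 31, 31, 0, 0, 0], [34, 32, 33, 0, 0, 0], [34, 32, 33, 0, 0, 0], [34, 32, 33, 0, 0, 0], [34, 32, 33, 0, 0, 0], [34, 32, 33, 0, 0, 0]]

```text
time: 15.1
tool_pos: [0.5523, 0.207, 0.1686]
tool_rot: [-0.297, 0.582, 0.718, 0.241]
contact_force: [0.5, -0.2, -1.4]
gripper_width: 0.268
grasp_force: 58.7
```

Run:
```python
from h import *
s=manip.state(); m,a=mouth(s); print("mouth",m.round(4),a.round(3),s['joint_pos'].round(2),s['time'],s['gripper_width'],s['contact_force'].round(1))
z=.20
for el in range(44,7,-6): print(el,row(s,(.5527,.2079,.20),el))
print(row(s,(.5527,.2079,.135),8))
```

```text
mouth [0.5525 0.2063 0.2003] [-0.133  0.628  0.766] [-0.1   0.11  1.8   0.74  1.54 -0.46] 15.1 0.26787453801346034 [ 0.5 -0.2 -1.4]
44 [-1.4, 0.5, -1.2, 0, np.float64(-6.0), 0]
38 [-3.4, 0.5, -3.8, 0, np.float64(-12.0), 0]
32 [-5.1, 0.5, -6.7, 0, np.float64(-18.0), 0]
26 [-6.6, 0.5, -9.7, 0, np.float64(-24.0), 0]
20 [-7.6, 0.5, -12.8, 0, np.float64(-30.0), 0]
14 [-8.4, 0.5, -16.0, 0, np.float64(-36.0), 0]
8 [-8.8, 0.5, -19.3, 0, np.float64(-42.0), 0]
[-54.8, 0.5, 26.7, 0, np.float64(-42.0), 0]
```

Request:
play_rows:
  steps:
    - [[-0.7, 0.5, -0.5, 0, -3, 0], [-2, 0.5, -2, 0, -8, 0], [-3.8, 0.5, -4.3, 0, -13, 0], [-5.1, 0.5, -6.7, 0, -18, 0], [-6.4, 0.5, -9.2, 0, -23, 0], [-7.3, 0.5, -11.8, 0, -28, 0], [-8, 0.5, -14.4, 0, -33, 0], [-8.5, 0.5, -16.8, 0, -37.5, 0], [-8.7, 0.5, -18.2, 0, -40, 0], [-8.7, 0.5, -18.2, 0, -40, 0], [-8.7, 0.5, -18.2, 0, -40, 0]]

```text
time: 16.02
tool_pos: [0.5566, 0.1893, 0.1754]
tool_rot: [-0.034, 0.629, 0.776, 0.028]
contact_force: [-0.9, 0.3, -0.2]
gripper_width: 0.267
grasp_force: 58.7
```

Run:
```python
from h import *
s=manip.state(); m,a=mouth(s); print("mouth",m.round(4),a.round(3),s['joint_pos'].round(2),s['time'],s['gripper_width'])
for z in (.18,.15,.135): print(row(s,(.5527,.2079,z),8))
for el,z in((3,.133),(0,.131),(-4,.130),(-10,.128),(-20,.125)): print(el,row(s,(.5527,.2079,z),el))
im,d=vision.grab_frame("wrist"); P=cloud(cam("wrist",s),d)
q=P[(np.hypot(P[...,0]-.55,P[...,1]-.2255)<.045)&(abs(P[...,2]-.094)<.006)]
if len(q): print("rim",len(q),q.min(0).round(4),q.max(0).round(4))
si,_=vision.grab_frame("side"); u,v=proj(cam("side"),m)[0].astype(int)
cv2.imwrite("pics/w6.png",np.hstack([im[:,110:490],cv2.resize(si[v-80:v+80,u-80:u+80],(384,384),interpolation=cv2.INTER_CUBIC)]))
```

```text
mouth [0.5525 0.2087 0.2002] [-0.205  0.963  0.176] [ 0.16  0.    1.76  0.09  1.38 -0.07] 16.0167 0.26721935438695804
[-3.4, 0.1, 19.2, 0, np.float64(-2.1), 0]
[-6.1, 0.1, 49.1, 0, np.float64(-2.1), 0]
[-7.4, 0.1, 64.0, 0, np.float64(-2.1), 0]
3 [-9.4, 0.1, 63.9, 0, np.float64(-7.1), 0]
0 [-10.6, 0.1, 64.6, 0, np.float64(-10.1), 0]
-4 [-11.9, 0.1, 63.8, 0, np.float64(-14.1), 0]
-10 [-13.7, 0.1, 62.9, 0, np.float64(-20.1), 0]
-20 [-16.0, 0.1, 60.7, 0, np.float64(-30.1), 0]
rim 951 [0.518  0.1937 0.0881] [0.5809 0.2568 0.0955]
```

View pics/w6.png

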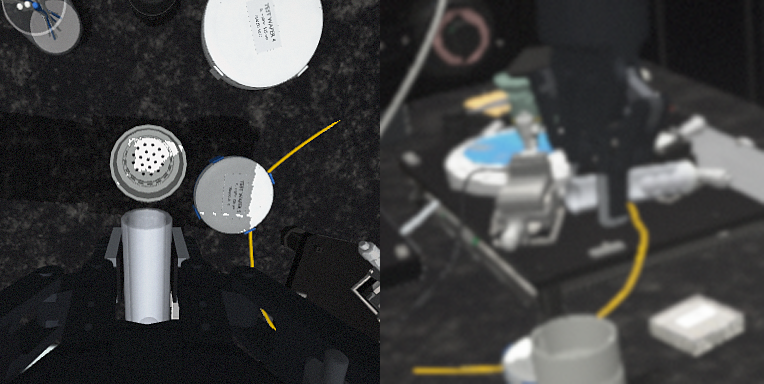

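The wrist view shows the tube nearly level, its axis in line with the basket centre. I'll lower it, then tip slowly about the mouth.

Request:
play_rows:
  steps:
    - [[-1, 0, 4, 0, 0, 0], [-2, 0, 12, 0, 0, 0], [-3, 0, 22, 0, 0, 0], [-4, 0, 34, 0, 0, 0], [-5, 0, 45, 0, -0.5, 0], [-6, 0, 54, 0, -1, 0], [-7, 0, 60, 0, -1.5, 0], [-7.4, 0, 63, 0, -2, 0], [-7.4, 0, 64, 0, -2, 0], [-7.4, 0, 64, 0, -2, 0], [-7.4, 0, 64, 0, -2, 0]]

```text
time: 17.03
tool_pos: [0.5576, 0.1876, 0.1117]
tool_rot: [-0.02, 0.629, 0.777, 0.017]
contact_force: [0.5, -0.1, -0.1]
gripper_width: 0.267
grasp_force: 58.7
```

Request:
play_rows:
  steps:
    - [[-0.3, 0, 0.1, 0, -1, 0], [-0.6, 0, 0.2, 0, -2, 0], [-1, 0, 0.2, 0, -3, 0], [-1.4, 0, 0.2, 0, -4, 0], [-1.8, 0, 0.3, 0, -5, 0], [-2.2, 0, 0.4, 0, -6, 0], [-2.6, 0, 0.5, 0, -7, 0], [-3, 0, 0.6, 0, -8, 0], [-3.3, 0, 0.5, 0, -9, 0], [-3.6, 0, 0.4, 0, -10, 0], [-4, 0, 0.3, 0, -11, 0], [-4.3, 0, 0.2, 0, -12, 0]]

```text
time: 18.03
tool_pos: [0.5581, 0.1831, 0.1106]
tool_rot: [0.062, 0.627, 0.775, -0.05]
contact_force: [-0.2, -0.7, -0.9]
gripper_width: 0.267
grasp_force: 58.7
```

Run:
```python
from h import *
s=manip.state(); m,a=mouth(s); print("mouth",m.round(4),a.round(3),"el",np.degrees(np.arcsin(a[2])),s['joint_pos'].round(2),s['time'],s['contact_force'].round(1))
for el,z in((-8,.129),(-12,.128),(-16,.127),(-20,.126)): print(el,row(s,(.5527,.2079,z),el))
```

```text
mouth [0.5528 0.2078 0.1297] [-0.207  0.976 -0.071] el -4.048150629628644 [ 0.27  0.09  1.79 -0.17  1.28  0.11] 18.0333 [-0.2 -0.7 -0.9]
-8 [-1.3, -0.1, -0.9, 0, np.float64(-4.0), 0]
-12 [-2.6, -0.1, -1.6, 0, np.float64(-8.0), 0]
-16 [-3.7, -0.1, -2.4, 0, np.float64(-12.0), 0]
-20 [-4.8, -0.1, -3.3, 0, np.float64(-16.0), 0]
```

Request:
play_rows:
  steps:
    - [[0, 0, 0, 0, 0, 0], [0, 0, 0, 0, 0, 0], [0, 0, 0, 0, 0, 0], [0, 0, 0, 0, 0, 0], [0, 0, 0, 0, 0, 0], [0, 0, 0, 0, 0, 0], [0, 0, 0, 0, 0, 0], [0, 0, 0, 0, 0, 0], [-0.3, 0, -0.2, 0, -1, 0], [-0.6, 0, -0.5, 0, -2, 0], [-1, 0, -0.7, 0, -3, 0], [-1.3, 0, -0.9, 0, -4, 0]]

```text
time: 19.03
tool_pos: [0.5583, 0.1821, 0.1117]
tool_rot: [0.089, 0.625, 0.772, -0.072]
contact_force: [-0.1, 1.2, -0.2]
gripper_width: 0.269
grasp_force: 58.7
```

Request:
play_rows:
  steps:
    - [[-0.3, 0, -0.1, 0, -1, 0], [-0.6, 0, -0.3, 0, -2, 0], [-1, 0, -0.5, 0, -3, 0], [-1.3, 0, -0.7, 0, -4, 0], [-1.6, 0, -0.9, 0, -5, 0], [-1.9, 0, -1.1, 0, -6, 0], [-2.2, 0, -1.3, 0, -7, 0], [-2.5, 0, -1.5, 0, -8, 0], [-2.8, 0, -1.8, 0, -9, 0], [-3.1, 0, -2, 0, -10, 0], [-3.4, 0, -2.2, 0, -11, 0], [-3.6, 0, -2.4, 0, -12, 0]]

```text
time: 20.03
tool_pos: [0.5589, 0.1791, 0.1148]
tool_rot: [0.169, 0.614, 0.759, -0.137]
contact_force: [-0.2, 0.2, -1.0]
gripper_width: 0.272
grasp_force: 58.7
```

Request:
play_rows:
  steps:
    - [[0, 0, 0, 0, 0, 0], [0, 0, 0, 0, 0, 0], [0, 0, 0, 0, 0, 0], [0, 0, 0, 0, 0, 0], [0, 0, 0, 0, 0, 0], [0, 0, 0, 0, 0, 0], [0, 0, 0, 0, 0, 0], [0, 0, 0, 0, 0, 0]]

```text
time: 20.7
tool_pos: [0.5589, 0.1791, 0.1148]
tool_rot: [0.168, 0.615, 0.759, -0.136]
contact_force: [-0.2, 0.1, -1.2]
gripper_width: 0.27
grasp_force: 58.7
```

Run:
```python
from h import *
s=manip.state(); m,a=mouth(s); print("mouth",m.round(4),"el",np.degrees(np.arcsin(a[2])),s['time'],s['contact_force'].round(1),s['gripper_width'])
im,d=vision.grab_frame("wrist");C=cam("wrist",s); u,v=proj(C,[.5495,.2252,.094])[0].astype(int)
A=cv2.resize(im[max(v-70,0):v+70,max(u-70,0):u+70],(390,390),interpolation=cv2.INTER_CUBIC)
si,_=vision.grab_frame("scene"); u,v=proj(cam("scene"),m)[0].astype(int)
B=cv2.resize(si[v-55:v+55,u-55:u+55],(390,390),interpolation=cv2.INTER_CUBIC)
cv2.imwrite("pics/w7.png",np.hstack([A,B]))
```

```text
mouth [0.5528 0.2079 0.1263] el -19.946127441845647 20.7 [-0.2  0.1 -1.2] 0.26987139843348423
```

View pics/w7.png

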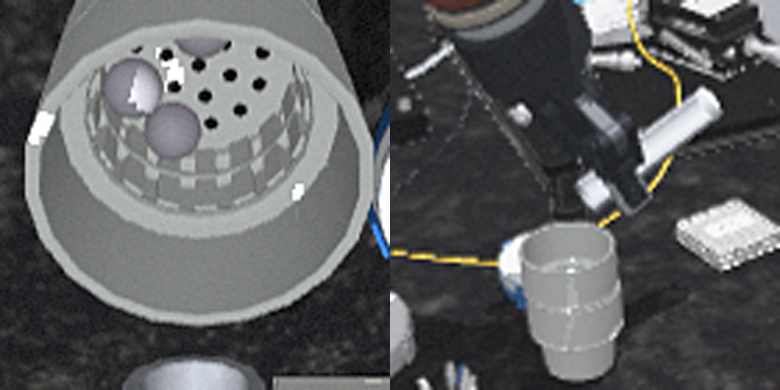

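All three balls lie in the basket, at crop positions (132,87), (172,130) and (205,40). The tube is held with its mouth 20° below level, clear above the rim.

```bash
python3 -c "
from plant import order
print(order.job_done())"
```

```text
the job is handed in; nothing more can be done
None
```

The job is handed in at about 21 s of the 61 s allowed: the basket is nested level in the cup, all three balls lie in it, and the arm holds the tube mouth-down (20° below level), its lower edge about 20 mm above the rim and touching nothing.

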